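# Square up a shelf bracket on a kitchen shelf board

## Robot

A 6-joint arm with a two-finger parallel gripper is mounted at the origin on the work surface. World frame = base frame: x ahead of the robot, y to its left, z up, the work surface at z = 0. Lengths are in mm, angles in rad, forces in N, time in s.
With the tool pointing down it reaches from about 400 to 925 mm from the base axis. Payload 12.5 kg.
Tool frame: the origin (TCP) lies on the front face of the gripper's body, between the roots of the fingers; the fingertips stand 78 mm ahead of it and the grasp point (between the pads) lies 59 mm ahead of it (env.nose_length is the distance from the TCP to the fingertips, in mm); z points along the fingers, y is the line along which they close (so a half turn about z gives the same grasp; the last joint's range is limited). The gripper opens to 95 mm and grips with 3 to 60 N. Pads are 20 mm wide; open, the fingers measure 119 mm over their backs; the gripper's body (75 mm by 180 mm) begins 59 mm behind the grasp point.
Start: joints at [1.22, 0.491, 1.559, -0, 1.092, -0.106], TCP at [151.456, 606.382, 292.261] pointing down, gripper open.
Joint ranges: [-3.1, 3.1], [-0.84, 2.19], [0.05, 2.79], [-1.13, 4.28], [0.06, 2.93], [-2.69, 2.69]. Speed limits (rad/s): [2.22, 2.22, 2.79, 3.14, 3.14, 3.14].

## Interface

Orientations are given as [roll, pitch, yaw] about the fixed x, y, z axes, in that order (R = Rz(yaw) Ry(pitch) Rx(roll)).
In Python, from cell import env gives the robot as it stands.
- The arm moves only by the tool jog_arm, never from a script. Its argument "motion" is a list of rows, each a list of 7 numbers: the turn, a rotation vector about the tool's x, y, z in degrees, then the shift along the tool's x, y, z in mm, then the finger opening in mm, from 0 to 95.1. In form: [[wx, wy, wz, x, y, z, hand], ...]. A call has 1 to 10 rows; each row shifts and turns the commanded pose from where the row before left it, along the tool's axes as they then stand; what a row does not reach is not made up. A row lasts 1/8 s, in which the tool goes at most 62.5 mm and 10.7 degrees, less where a joint would pass 70% of its speed; a pose out of reach is approached as far as the arm can. A call is refused whole if a number of a shift passes 62.5 or a number of a turn 10.7, either way. A call with a gripper value outside its range is refused whole. The fingers move at their own pace and stop on an object; the grip force is fixed at half the most. Time passes only in rows, so rows that do not move let the fingers close. It gives the time, the measured TCP pose, the force, the opening and the grip force at its end, in the units of the state.
- env.state(): the state, without advancing time (a new reading comes with each control period).
- env.read_camera(name): name is "side" or "top"; returns a dict with "color" (420x560x3 uint8, red, green, blue), "z_map" (420x560 float32, mm along the optical axis (not along the pixel's ray), 0 where there is no reading), "camera_matrix" (3x3 intrinsics, pixels), "world_to_cam" (4x4, takes a point from world to camera coordinates). Camera axes: x right, y up, looking along -z (the intrinsics and any distortion apply to the point x, -y, -z); pixel columns grow to the right and rows downward; lengths in mm; the calibration is good to about 2 mm. A picture is of the moment at which its call begins.
- env.job_done(): hands the job in; it is judged then, once.
Trained networks look in the newest picture that a camera, given by its name, has taken for a name from the list of things; names that differ only in an ending like _2 or _b are one class to them, and where a whole thing is asked for, a point or a joint stands for the part that bears it (a point fixed in the world has none). Each returns a list of dicts, best first, with "score" (0 to 1); they miss things now and then, are a little off and sometimes report something else, mostly with a low value. They report only what shows in the picture. A call takes as long as a camera call. They do not tell look-alikes from the thing itself.
- env.recognise(camera, thing): "location" ([column, row] in pixels, amid what is visible of it).
The state is a dict: "t": time; "joints": joint angles; "qvel": joint speeds; "tau": joint torques, N m; "eef_pos": TCP position; "tcp_rot": TCP orientation; "ft_force": force on the tool from outside, world axes, zero at the start; "moment": the same for the moment, N m; "opening": opening from 0.0 (shut) to 1.0 (fully open); "grip_force": force on a finger pad.
Only numpy, scipy, OpenCV 4.12 (cv2) and the standard library are available. Lean on these libraries where they do the work, as an engineer would, in place of code of your own. Each camera call takes 0.05 s, during which the arm holds its last target. There are 200 camera calls.

## Task

Lay the try square on the shelf board with its stock flush against the board's front edge (the edge nearest the robot), the blade flat on the board and the blade's left, outer edge on the drawn black tick. Then stand the shelf bracket upright on the board, its upright plate towards the far edge and its foot wholly on the board, with the foot's right-hand long edge flush along that blade edge; leave the square where it is on the tick, let go of both, and do not disturb the loose pencil lying on the board.

Things in the scene. Friction and masses are not known exactly. Their poses are not given: they have to be found in the camera images.
- board: Wooden shelf board, fixed flat on the worktop before the robot, turned a little: 190 mm deep (its x, away from the robot), 300 mm long (its y, to the left), 18 mm thick. Origin at the middle of its underside: the front edge (nearest the robot) is its x = -95 mm face, the top face z = 18 mm.
- mark: Short black tick drawn on the board's top face, 60 mm long, 4 mm wide, running square from the front edge inwards. Origin at its end on the front edge, on the line's middle, at the top face; x along the tick away from the robot, y to the left, turned as the board. It does not collide.
- mat: Grey mat, fixed, 190 (x) x 150 (y) x 6.5 mm, left or right of the board; the square starts with its blade flat on the mat and its stock just off the mat's edge nearest the robot. Origin at the middle of its underside.
- square_grip (a point): Middle of the black grip bar on the loose try square's blade, near its balance point: pinch it across y from above. Bar 70 (x) x 16 (y) x 24 mm high, this point 12 mm above the blade's top, 15 mm above its underside. x along the blade away from the stock, y to the blade's outer edge, z up. The stock's inner face is at x = -70 mm, the outer edge at y = +32 mm from here.
- square_corner (a point): Where the square's outer (left, +y) blade edge, level with the stock's end, meets the stock's inner face, at the blade's underside; axes as square_grip. About 0.3 kg: steel blade 50 mm wide, 3 mm thick, reaching 180 mm in +x from the dark wooden stock, which is 28 (x) x 120 (y) x 16 mm and hangs 6.5 mm below the blade's underside.
- square_heel (a point): Other end of the stock's inner face, 120 mm to the right (-y of the square) of square_corner, same height (the blade's underside). Same axes.
- bracket_grip (a point): Point on the slanting strut of the loose grey shelf bracket (about 0.25 kg): pinch it across y from above. The strut is 10 mm wide in y, 16 mm deep, rising at 38 degrees to +x. The point is 48 mm above the foot's underside and 6 mm in +x from the foot's middle. x points to the upright plate, y left, z up. It starts on the worktop, on the other side of the board from the mat.
- bracket_foot (a point): Middle of the long right-hand (-y) edge of the bracket's foot, at its underside; axes as bracket_grip. The foot is a plate 120 (x) x 36 (y) x 4 mm; the upright, 36 mm wide and 4 mm thick, stands at its +x end to 92 mm above the underside; the strut joins the foot's -x end to the upright's top.
- pencil: Flat carpenter's pencil, 100 x 9 x 8 mm, lying on the right-hand part of the shelf board, its length along the board's x; it stays there. Origin under its middle.
Not all that is in view belongs to the job. Leave any purple look-alike of the part that bears square_grip alone.

How it is judged (in metres and radians):
On the way:
1. the square lies flat on the board, stock flush against the front edge, outer blade edge on the tick (x of square_corner in the frame of board between -0.098 and -0.092 m and x of square_heel in the frame of board between -0.098 and -0.092 m and z of square_corner in the frame of board between 0.0155 and 0.0205 m and angle between square_grip's own z axis and vertical below 0.03 rad and y of square_corner in the frame of mark between -0.005 and 0.005 m), for 0.2 s.
At the end, for the whole second after the job is handed in: Square flat on the board, stock ends within 3 mm of the front edge, outer blade edge within 5 mm of the tick; bracket upright on the board (within 36 mm of mid-depth), parallel to the blade within 0.035 rad, foot edge within 2.5 mm of the blade edge; heights within 2.5 mm, tilts under 0.03 rad (all of step 1 and y of bracket_foot in the frame of square_corner between -0.0025 and 0.003 m and angle between the x axis of bracket_grip and the x axis of square_grip, either way round below 0.035 rad and x of bracket_foot in the frame of board between -0.036 and 0.036 m and z of bracket_foot in the frame of board between 0.0155 and 0.0205 m and angle between bracket_grip's own z axis and vertical below 0.03 rad); the robot touches nothing.
It fails at once if the pencil is shifted by more than 30 mm (distance of pencil from where it was at the start of the episode above 0.03 m).
It also fails if it takes over 67 s, if anything falls off the work surface, if the arm or the gripper's body presses on something with over 40 N, if the wrist force passes 120 N, or if a joint passes its speed limit or range.

## Working session

There is one attempt and no reset: what is moved stays moved. The work goes in short steps, Python scripts to look and compute and a tool call to move; the robot and the scene stay as the last step left them, time stands still between calls to the robot, and variables do not carry over. Pictures are saved under pics/ and viewed, at most 10 in all, crops included, and the job is handed in when it is done.

Besides the shell and the picture viewer there is one more tool, called after "Emit:" as a command line: name --pt "numbers of a row" for each row, then --argument value for the rest. jog_arm: Moves the arm, as the interface text tells. Its arguments: {"type":"object","properties":{"motion":{"type":"array"}},"required":["motion"]}

```bash
mkdir -p pics; ls; cat > h.py <<'E'
import numpy as np, cv2
from cell import env
def look(n):
    c=env.read_camera(n); return c
def save(c,f): cv2.imwrite('pics/'+f,c['color'][:,:,::-1])
def px2w(c,u,v,z=None):
    K=c['camera_matrix'];T=np.linalg.inv(c['world_to_cam'])
    d=np.array([(u-K[0,2])/K[0,0],-(v-K[1,2])/K[1,1],-1.])
    o=T[:3,3];dw=T[:3,:3]@d
    if z is None:
        s=c['z_map'][int(round(v)),int(round(u))]
    else: s=(z-o[2])/dw[2]
    return o+s*dw
def cloud(c):
    v,u=np.mgrid[0:420,0:560];K=c['camera_matrix'];T=np.linalg.inv(c['world_to_cam']);s=c['z_map']
    P=np.stack([(u-K[0,2])/K[0,0]*s,-(v-K[1,2])/K[1,1]*s,-s],-1)
    return P@T[:3,:3].T+T[:3,3]
E
python3 - <<'E'
from h import *
for n in('top','side'):
    c=look(n);save(c,n+'1.png')
    T=np.linalg.inv(c['world_to_cam']);print(n,T[:3,3].round(),(-T[:3,2]).round(2),c['camera_matrix'].round(1).tolist())
    for t in['board','mark','mat','square_grip','square_corner','square_heel','bracket_grip','bracket_foot','pencil']:
        for r in env.recognise(n,t)[:3]: print(t,round(r['score'],2),np.round(r['location'],1),px2w(c,*r['location']).round(1))
print(env.state())
E
```

```text
pics
top [ 295. -121. 1111.] [ 0.16  0.   -0.99] [[379.0, 0.0, 277.7], [0.0, 379.0, 217.4], [0.0, 0.0, 1.0]]
board 0.76 [240.9 194.6] [536.8  -9.4  16.8]
mat 0.66 [354.4 213.5] [ 480.1 -344.4    4.9]
square_grip 0.68 [346.  240.8] [ 398.4 -315.    15.1]
square_grip 0.66 [456.4 264.6] [ 328.6 -634.5    2.6]
square_corner 0.85 [457.8 261.8] [ 335.6 -626.7   29.4]
square_corner 0.79 [347.9 236.5] [ 409.1 -317.8   32.3]
square_heel 0.94 [453.6 261.4] [ 337.  -617.    24.8]
square_heel 0.79 [347.9 238.9] [ 402.1 -317.3   33.7]
bracket_grip 0.85 [117.  204.7] [512.3 363.1  -1.8]
bracket_grip 0.44 [290.3 182.9] [ 570.6 -155.5   19.3]
bracket_grip 0.28 [241.8 194.6] [536.6 -12.1  17.5]
bracket_foot 0.68 [119.  204.8] [511.6 356.3   0. ]
side [  -83. -1310.  1242.] [ 0.32  0.67 -0.67] [[521.1, 0.0, 278.4], [0.0, 521.1, 210.7], [0.0, 0.0, 1.0]]
board 0.81 [283.2 196.6] [542.4 -42.3  21. ]
mat 0.85 [307.8 264.1] [ 478.  -358.9   12.3]
mat 0.24 [277.3 263. ] [ 389.7 -320.5   19.3]
square_grip 0.69 [299.7 335.5] [ 336.  -583.8   11.1]
square_grip 0.61 [280.  260.7] [ 395.9 -326.9   33.5]
square_c
[... 355 characters left out ...]
2   27.2]
{'t': 1.0, 'joints': array([ 1.22038863e+00,  4.90855785e-01,  1.55889154e+00,  2.60195828e-05,
        1.09167953e+00, -1.05596537e-01]), 'qvel': array([-7.42279970e-05,  1.41713784e-03, -1.05934838e-03, -1.57475555e-04,
       -1.76430757e-03,  1.43529571e-03]), 'tau': array([-2.06246856e-03, -6.12478852e+01, -2.58424884e+01,  6.92102546e-02,
        4.44201683e-02,  9.39726590e-06]), 'eef_pos': array([151.4595275 , 606.38484472, 292.29134153]), 'tcp_rot': array([ 3.14142534e+00, -5.48778450e-06,  2.89676950e+00]), 'ft_force': array([ 0.10784744, -0.35570301,  1.29877758]), 'moment': array([ 0.00143884, -0.02467325,  0.01687465]), 'grip_force': 0.0, 'opening': 1.0025066045521247}
```

```bash
python3 - <<'E'
import cv2
a=cv2.imread('pics/top1.png');cv2.imwrite('pics/top1c.png',cv2.resize(a[140:300,60:500],None,fx=1.8,fy=1.8,interpolation=cv2.INTER_CUBIC))
E
```

```text
(no output)
```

View pics/top1c.png

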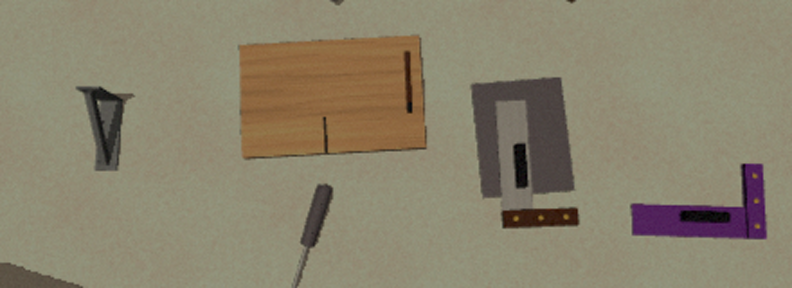

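View pics/side1.png

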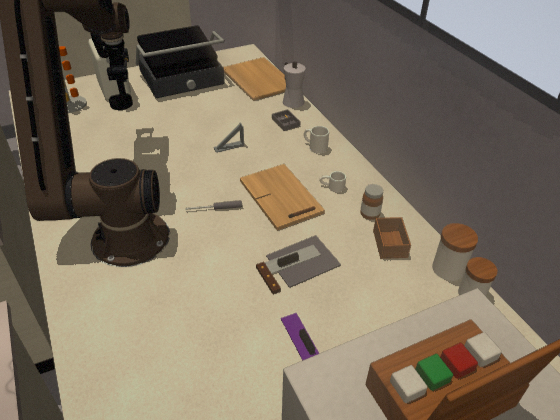

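```bash
python3 - <<'E'
import cv2
a=cv2.imread('pics/top1.png');h=cv2.cvtColor(a,cv2.COLOR_BGR2HSV)
for n,(x,y) in dict(blade=(510,120),mat=(485,150),mat2=(550,150),stock=(530,222),bar=(520,165),board=(280,100),board2=(380,130),tick=(325,135),brfoot=(105,165),br2=(118,110),strut=(97,110),plate=(120,97),tab=(200,200),tab2=(590,120)).items():
    u,v=round(60+x/1.8),round(140+y/1.8);print(n,(u,v),a[v,u],h[v,u])
cv2.imwrite('pics/z1.png',cv2.hconcat([cv2.resize(a[180:240,95:140],(390,520),interpolation=cv2.INTER_CUBIC),cv2.resize(a[180:275,318:388],(383,520),interpolation=cv2.INTER_CUBIC)]))
E
```

```text
blade (343, 207) [106 118 124] [ 20  37 124]
mat (329, 223) [70 72 79] [ 7 29 79]
mat2 (366, 223) [68 72 81] [ 9 41 81]
stock (354, 263) [22 32 56] [  9 155  56]
bar (349, 232) [22 18 25] [163  71  25]
board (216, 196) [ 66 106 145] [ 15 139 145]
board2 (271, 212) [ 67 108 144] [ 16 136 144]
tick (241, 215) [30 41 53] [ 14 111  53]
brfoot (118, 232) [81 85 88] [17 20 88]
br2 (126, 201) [45 47 48] [20 16 48]
strut (114, 201) [20 20 20] [ 0  0 20]
plate (127, 194) [64 75 85] [16 63 85]
tab (171, 251) [120 141 145] [ 25  44 145]
tab2 (388, 207) [117 140 147] [ 23  52 147]
```

View pics/z1.png

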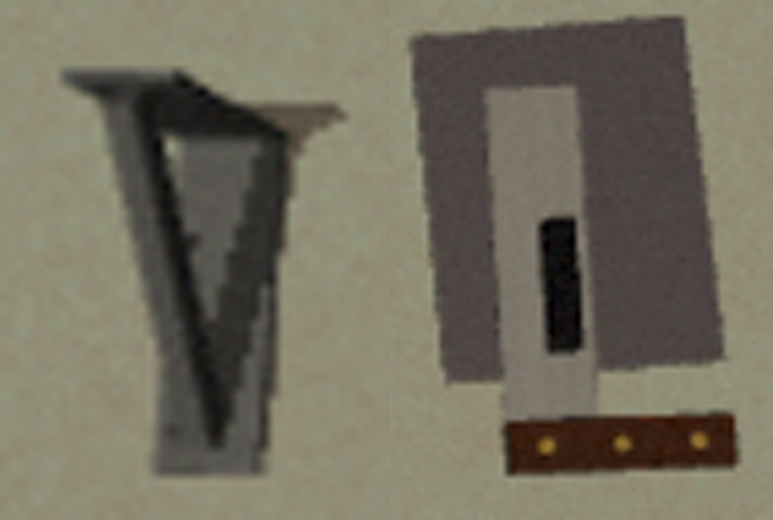

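```bash
cat > m.py <<'E'
from h import *
def rect(c,mask,box,z,S=6):
    x0,y0,x1,y1=box
    im=cv2.resize(c['color'][y0:y1,x0:x1],None,fx=S,fy=S,interpolation=cv2.INTER_CUBIC)
    h=cv2.cvtColor(im,cv2.COLOR_RGB2HSV).astype(int)
    m=mask(h,im.astype(int)).astype(np.uint8)*255
    m=cv2.morphologyEx(m,cv2.MORPH_CLOSE,np.ones((25,25)));m=cv2.morphologyEx(m,cv2.MORPH_OPEN,np.ones((9,9)))
    k=max(cv2.findContours(m,0,1)[0],key=cv2.contourArea)
    k=k.reshape(-1,2).astype(float)
    W=np.array([px2w(c,(u+.5)/S-.5+x0,(v+.5)/S-.5+y0,z)[:2] for u,v in k])
    (cx,cy),(w,l),a=cv2.minAreaRect(W.astype(np.float32))
    return W,(round(cx,1),round(cy,1)),(round(w,1),round(l,1)),round(a,2)
E
python3 - <<'E'
from m import *
c=look('top')
V=lambda h:h[...,2]
print('board',rect(c,lambda h,i:(h[...,1]>90)&(V(h)>80),(180,150,310,240),18)[1:])
print('pencil',rect(c,lambda h,i:(V(h)<90),(278,160,292,210),26)[1:])
print('tick',rect(c,lambda h,i:V(h)<100,(232,200,250,224),18)[1:])
print('bar',rect(c,lambda h,i:V(h)<45,(335,212,360,246),33.5)[1:])
print('stock',rect(c,lambda h,i:(h[...,1]>90)&(V(h)<95),(330,250,392,272),16)[1:])
print('blade',rect(c,lambda h,i:(V(h)>100)|(V(h)<45),(332,190,358,244),9.5)[1:])
print('mat',rect(c,lambda h,i:(V(h)<101),(315,175,390,256),6.5)[1:])
P=cloud(c)
for n in('top','side'):
    c=look(n);P=cloud(c).reshape(-1,3)
    q=P[(abs(P[:,0]-520)<110)&(abs(P[:,1]-370)<70)]
    pl=q[(q[:,2]>25)]
    print(n,len(pl),pl.min(0).round(),pl.max(0).round())
    for z in range(0,100,12):
        s=q[(q[:,2]>max(z,3))&(q[:,2]<z+12)]
        if len(s):print(z,len(s),np.percentile(s,[3,50,97],axis=0)[:,:2].round().tolist())
E
```

```text
board ((541.6, -18.7), (191.7, 300.8), 2.91)
pencil ((562.3, -144.0), (102.7, 9.7), 1.6)
tick ((478.4, -8.8), (55.7, 6.3), 2.82)
bar ((420.6, -321.2), (74.5, 18.6), 1.87)
stock ((341.4, -352.6), (28.0, 120.1), 1.91)
blade ((462.1, -314.5), (143.8, 51.0), 2.18)
mat ((473.9, -329.6), (191.1, 151.4), 4.38)
top 287 [444. 332.  25.] [543. 368.  95.]
0 189 [[423.0, 332.0], [486.0, 348.0], [585.0, 411.0]]
12 47 [[435.0, 334.0], [449.0, 348.0], [539.0, 362.0]]
24 44 [[450.0, 333.0], [463.0, 348.0], [540.0, 360.0]]
36 51 [[464.0, 334.0], [479.0, 348.0], [539.0, 358.0]]
48 47 [[479.0, 333.0], [492.0, 348.0], [539.0, 356.0]]
60 44 [[496.0, 333.0], [506.0, 347.0], [541.0, 356.0]]
72 58 [[508.0, 335.0], [523.0, 348.0], [539.0, 363.0]]
84 43 [[525.0, 333.0], [539.0, 349.0], [542.0, 365.0]]
side 170 [444. 327.  25.] [546. 373. 100.]
0 339 [[416.0, 304.0], [511.0, 354.0], [623.0, 434.0]]
12 32 [[433.0, 330.0], [449.0, 348.0], [542.0, 361.0]]
24 30 [[443.0, 336.0], [465.0, 350.0], [543.0, 364.0]]
36 35 [[458.0, 337.0], [479.0, 349.0], [542.0, 364.0]]
48 32 [[469.0, 332.0], [501.0, 348.0], [541.0, 360.0]]
60 28 [[491.0, 332.0], [517.0, 348.0], [542.0, 360.0]]
72 27 [[506.0, 333.0], [526.0, 346.0], [542.0, 360.0]]
84 22 [[519.0, 331.0], [538.0, 349.0], [545.0, 372.0]]
96 1 [[538.0, 342.0], [538.0, 342.0], [538.0, 342.0]]
```

Emit:
jog_arm --pt "0 0 -8 0 0 0 40" --pt "0 0 -8 0 0 0 40" --pt "0 0 0 -33 -47 4 40" --pt "0 0 0 -33 -47 4 40" --pt "0 0 0 -33 -47 4 40" --pt "0 0 0 -33 -47 4 40" --pt "0 0 0 -33 -47 4 40" --pt "0 0 0 -33 -47 4 40" --pt "0 0 0 -33 -47 4 40" --pt "0 0 0 -33 -47 4 40"

```text
t: 2.4
eef_pos: [429.3, 238.1, 260.4]
tcp_rot: [3.141, 0.001, -3.107]
ft_force: [1.3, 1.1, -0.1]
opening: 0.416
grip_force: 0.0
```

```bash
cat > d.py <<'E'
import sys,numpy as np
from cell import env
from scipy.spatial.transform import Rotation as R
# d.py x y z yawdeg(theta; tool yaw=180+theta): remaining shift in tool axes after the turn
x,y,z,th=map(float,sys.argv[1:5]);s=env.state()
r=R.from_euler('xyz',s['tcp_rot']);g=R.from_euler('xyz',[180,0,180+th],degrees=True)
print('t',s['t'],'pos',s['eef_pos'].round(1),'yaw',np.degrees(s['tcp_rot']).round(2),'F',s['ft_force'].round(1),'open',round(s['opening']*95.1,1),'grip',round(s['grip_force'],1))
print('turn',(r.inv()*g).as_rotvec(degrees=True).round(2),'shift',g.inv().apply(np.array([x,y,z])-s['eef_pos']).round(1))
E
python3 d.py 424 -321.7 150 1.95
```

```text
t 2.4 pos [429.3 238.1 260.4] yaw [ 1.7998e+02  4.0000e-02 -1.7802e+02] F [ 1.3  1.1 -0.1] open 39.5 grip 0.0
turn [0.02 0.04 0.03] shift [  24.3 -559.3  110.4]
```

Emit:
jog_arm --pt "0 0 0 0 -56 0 40" --pt "0 0 0 0 -56 0 40" --pt "0 0 0 0 -56 0 40" --pt "0 0 0 0 -56 0 40" --pt "0 0 0 0 -56 0 40" --pt "0 0 0 0 -56 0 40" --pt "0 0 0 6 -56 27 40" --pt "0 0 0 6 -56 27 40" --pt "0 0 0 6 -56 27 40" --pt "0 0 0 6 -55 29 40"

```text
t: 3.65
eef_pos: [423.3, -321.9, 149.5]
tcp_rot: [-3.141, 0.001, -3.107]
ft_force: [0.3, 0.2, 0.6]
opening: 0.419
grip_force: 0.0
```

Emit:
jog_arm --pt "0 0 0 0 0 0 40" --pt "0 0 0 0 0 0 40"

```text
t: 3.9
eef_pos: [423.3, -319.5, 150.2]
tcp_rot: [3.141, -0.0, -3.108]
ft_force: [0.2, -0.4, 0.8]
opening: 0.421
grip_force: 0.0
```

```bash
python3 d.py 424 -321.7 89.5 1.95; python3 - <<'E'
from h import *
c=look('top');cv2.imwrite('pics/g1.png',cv2.resize(c['color'][180:280,300:400,::-1],None,fx=6,fy=6,interpolation=2))
E
```

```text
t 3.9 pos [ 423.3 -319.5  150.2] yaw [ 1.7996e+02 -2.0000e-02 -1.7806e+02] F [ 0.2 -0.4  0.8] open 40.0 grip 0.0
turn [ 0.04 -0.02 -0.01] shift [-0.6 -2.2 60.7]
```

View pics/g1.png

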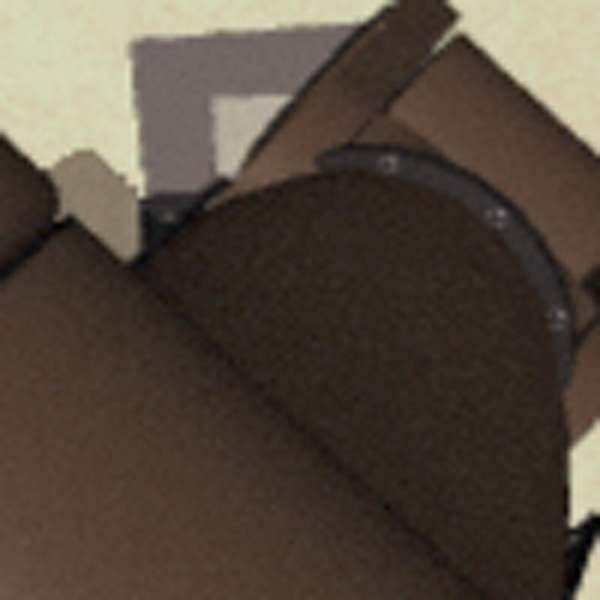

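The arm hides the square from the top camera, so this picture shows only the mat's far corner at about (130,50). I'll go down and feel for contact.

Emit:
jog_arm --pt "0 0 0 -0.5 -2 30 40" --pt "0 0 0 0 0 20 40" --pt "0 0 0 0 0 8 40" --pt "0 0 0 0 0 2 40" --pt "0 0 0 0 0 0 40"

```text
t: 4.58
eef_pos: [424.4, -321.7, 90.9]
tcp_rot: [-3.141, 0.001, -3.107]
ft_force: [-0.4, -0.1, 0.5]
opening: 0.421
grip_force: 0.0
```

Emit:
jog_arm --pt "0 0 0 0 0 0 5" --pt "0 0 0 0 0 0 5" --pt "0 0 0 0 0 0 5" --pt "0 0 0 0 0 0 5" --pt "0 0 0 0 0 0 5"

```text
t: 5.2
eef_pos: [424.1, -321.8, 90.4]
tcp_rot: [-3.141, 0.0, -3.107]
ft_force: [-0.9, 0.3, 3.7]
opening: 0.17
grip_force: 30.0
```

```bash
python3 d.py 424 -321.7 89.5 1.95
```

```text
t 5.2 pos [ 424.1 -321.8   90.4] yaw [-1.7999e+02  1.0000e-02 -1.7803e+02] F [-0.9  0.3  3.7] open 16.2 grip 30.0
turn [-0.01  0.01  0.02] shift [0.1 0.1 0.9]
```

Emit:
jog_arm --pt "0 0 0 0 0 -8 5" --pt "0 0 0 0 0 -15 5" --pt "0 0 0 0 0 -20 5" --pt "0 0 -0.9 0 0 -20 5" --pt "0 0 0 0 0 0 5"

```text
t: 5.82
eef_pos: [424.4, -322.1, 154.9]
tcp_rot: [-3.139, 0.002, -3.091]
ft_force: [0.1, -0.4, -4.1]
opening: 0.171
grip_force: 30.0
```

```bash
python3 d.py 508 -39.2 135 2.9
```

```text
t 5.825 pos [ 424.4 -322.1  154.9] yaw [-1.7987e+02  1.2000e-01 -1.7712e+02] F [ 0.1 -0.4 -4.1] open 16.3 grip 30.0
turn [-0.13  0.12 -0.03] shift [-97.8 278.3  19.9]
```

Emit:
jog_arm --pt "0 0 0 -6 15 0 5" --pt "0 0 0 -11 32 0 5" --pt "0 0 0 -14 40 0 5" --pt "0 0 0 -14 40 0 5" --pt "0 0 0 -14 40 3 5" --pt "0 0 0 -14 40 4 5" --pt "0 0 0 -12 35 4 5" --pt "0 0 0 -8 22 4 5" --pt "0 0 0 -5 14 5 5" --pt "0 0 0 0 0 0 5"

```text
t: 7.08
eef_pos: [507.7, -38.3, 132.5]
tcp_rot: [3.141, -0.001, -3.09]
ft_force: [-1.1, -0.2, -3.4]
opening: 0.167
grip_force: 30.0
```

Emit:
jog_arm --pt "0 0 0 0 0 0 5" --pt "0 0 0 0 0 0 5"

```text
t: 7.32
eef_pos: [507.9, -39.9, 133.3]
tcp_rot: [3.142, 0.0, -3.093]
ft_force: [0.5, 0.4, -2.5]
opening: 0.163
grip_force: 30.0
```

```bash
python3 d.py 508 -39.2 104 2.9; python3 - <<'E'
from h import *
a=look('top');b=look('side')
f=lambda c,x,y,w:cv2.resize(c['color'][y:y+w,x:x+w,::-1],(400,400),interpolation=2)
cv2.imwrite('pics/g2.png',cv2.hconcat([f(a,170,140,150),f(b,220,150,110)]))
E
```

```text
t 7.325 pos [507.9 -39.9 133.3] yaw [ 1.8000e+02  1.0000e-02 -1.7719e+02] F [ 0.5  0.4 -2.5] open 15.5 grip 30.0
turn [ 0.    0.01 -0.09] shift [-0.1  0.7 29.3]
```

View pics/g2.png

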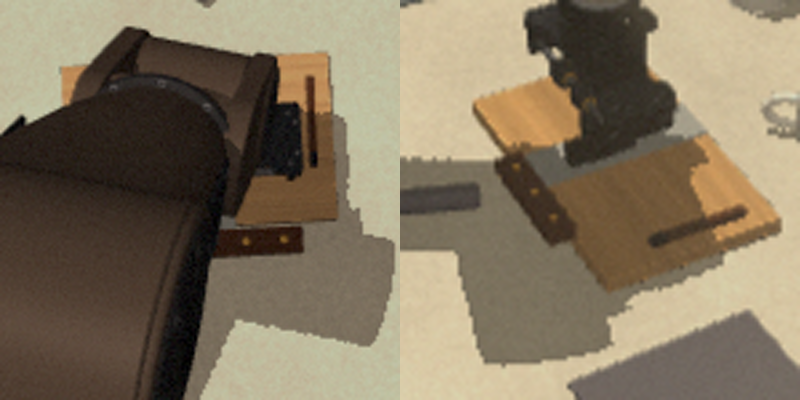

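The square hangs level over the board, with the stock at about (265,240) a little in front of the front edge and the pencil (312,120) clear. Next I'll lower it, then slide it in.

Emit:
jog_arm --pt "0 0 -0.1 0 1 12 5" --pt "0 0 0 0 0 12 5" --pt "0 0 0 0 0 6 5" --pt "0 0 0 0 0 0 5" --pt "0 0 0 0 0 0 5"

```text
t: 8.05
eef_pos: [508.0, -38.2, 103.2]
tcp_rot: [3.142, -0.0, -3.09]
ft_force: [-0.4, 0.7, -3.0]
opening: 0.167
grip_force: 30.0
```

Emit:
jog_arm --pt "0 0 0 -3 0 0 5" --pt "0 0 0 -2 0 0 5" --pt "0 0 0 -1 0 0 5" --pt "0 0 0 0 0 0 5"

```text
t: 8.55
eef_pos: [514.0, -37.9, 103.2]
tcp_rot: [3.142, 0.0, -3.09]
ft_force: [-0.4, -0.5, -3.0]
opening: 0.167
grip_force: 30.0
```

Emit:
jog_arm --pt "0 0 0 -1 0 0 5" --pt "0 0 0 -1 0 0 5" --pt "0 0 0 0 0 0 5"

```text
t: 8.93
eef_pos: [516.0, -37.8, 103.2]
tcp_rot: [3.142, 0.0, -3.09]
ft_force: [0.8, 0.7, -4.1]
opening: 0.168
grip_force: 30.0
```

```bash
python3 d.py 517.6 -38.8 101.9 2.9
```

```text
t 8.925 pos [516.  -37.8 103.2] yaw [ 180.      0.   -177.03] F [ 0.8  0.7 -4.1] open 16.0 grip 30.0
turn [0.   0.   0.07] shift [-1.5 -1.1  1.3]
```

Emit:
jog_arm --pt "0 0 0 -1 -1 0 5" --pt "0 0 0 0 0 0 5"

```text
t: 9.18
eef_pos: [517.1, -38.8, 103.2]
tcp_rot: [3.142, 0.0, -3.09]
ft_force: [0.3, -0.2, -3.0]
opening: 0.16
grip_force: 30.0
```

Emit:
jog_arm --pt "0 0 0 -0.7 0 0 5" --pt "0 0 0 0 0 0 5"

```text
t: 9.43
eef_pos: [517.8, -38.7, 103.2]
tcp_rot: [3.142, 0.0, -3.09]
ft_force: [-0.3, -0.6, -2.2]
opening: 0.166
grip_force: 30.0
```

Emit:
jog_arm --pt "0 0 0 -0.7 0 0 5" --pt "0 0 0 0 0 0 5"

```text
t: 9.68
eef_pos: [518.5, -38.7, 103.2]
tcp_rot: [3.142, 0.0, -3.09]
ft_force: [0.0, -0.3, -2.3]
opening: 0.167
grip_force: 30.0
```

Emit:
jog_arm --pt "0 0 0 -0.7 0 0 5" --pt "0 0 0 0 0 0 5"

```text
t: 9.93
eef_pos: [518.8, -38.6, 103.1]
tcp_rot: [3.141, -0.001, -3.09]
ft_force: [-3.1, -0.3, -3.3]
opening: 0.167
grip_force: 30.0
```

Emit:
jog_arm --pt "0 0 0 -0.7 0 0 5" --pt "0 0 0 0 0 0 5"

```text
t: 10.18
eef_pos: [518.9, -38.6, 102.9]
tcp_rot: [3.141, -0.002, -3.09]
ft_force: [-5.5, -3.2, -2.6]
opening: 0.169
grip_force: 30.0
```

Emit:
jog_arm --pt "0 0 0 0 0 0.7 5" --pt "0 0 0 0 0 0.7 5" --pt "0 0 0 0 0 0 5"

```text
t: 10.55
eef_pos: [518.9, -38.5, 101.7]
tcp_rot: [3.141, -0.002, -3.09]
ft_force: [-6.4, -1.6, 0.3]
opening: 0.168
grip_force: 30.0
```

```bash
python3 d.py 518.7 -38.8 101.9 2.9
```

```text
t 10.55 pos [518.9 -38.5 101.7] yaw [ 1.7997e+02 -1.4000e-01 -1.7703e+02] F [-6.4 -1.6  0.3] open 16.0 grip 30.0
turn [ 0.03 -0.14  0.07] shift [ 0.2 -0.3 -0.2]
```

Emit:
jog_arm --pt "0 0 0 0 0 0.6 5" --pt "0 0 0 0 0 0 5" --pt "0 0 0 0 0 -0.3 30" --pt "0 0 0 0 0 0 30" --pt "0 0 0 0 0 0 30" --pt "0 0 0 0 0 0 30"

```text
t: 11.3
eef_pos: [519.9, -38.6, 101.5]
tcp_rot: [3.142, 0.0, -3.09]
ft_force: [-0.4, -0.8, 0.1]
opening: 0.315
grip_force: 0.0
```

```bash
python3 d.py 518.7 -38.8 101.9 2.9
```

```text
t 11.3 pos [519.9 -38.6 101.5] yaw [ 1.8000e+02  1.0000e-02 -1.7702e+02] F [-0.4 -0.8  0.1] open 30.0 grip 0.0
turn [0.   0.01 0.08] shift [ 1.2 -0.2 -0.4]
```

Emit:
jog_arm --pt "0 0 0 0 0 -15 30" --pt "0 0 0 0 0 -30 30" --pt "0 0 0 0 0 -50 30" --pt "0 0 3 0 50 -10 40" --pt "0 0 0 3 57 0 40" --pt "0 0 0 3 57 0 40" --pt "0 0 0 6 57 0 40" --pt "0 0 0 6 57 0 40" --pt "0 0 0 6 57 0 40" --pt "0 0 0 6 50 0 40"

```text
t: 12.55
eef_pos: [486.8, 348.4, 207.7]
tcp_rot: [3.141, 0.001, -3.141]
ft_force: [-0.0, 0.0, -0.1]
opening: 0.421
grip_force: 0.0
```

Emit:
jog_arm --pt "0 0 0 0 0 0 40" --pt "0 0 0 0 0 0 40"

```text
t: 12.8
eef_pos: [487.2, 346.0, 207.1]
tcp_rot: [-3.142, 0.0, -3.142]
ft_force: [-0.3, -0.1, -0.6]
opening: 0.416
grip_force: 0.0
```

```bash
python3 d.py 488 348 107 0; python3 - <<'E'
from m import *
c=look('top');V=lambda h:h[...,2]
save(c,'top3.png')
print('stock',rect(c,lambda h,i:(h[...,1]>90)&(V(h)<95),(225,225,290,250),27.5)[1:])
W,a,b,g=rect(c,lambda h,i:(V(h)<45),(235,180,268,225),45);print('bar',a,b,g)
f=cv2.resize(c['color'][150:250,180:310,::-1],(780,600),interpolation=2);cv2.imwrite('pics/g3.png',f)
E
```

```text
t 12.8 pos [487.2 346.  207.1] yaw [-1.8e+02  1.0e-02 -1.8e+02] F [-0.3 -0.1 -0.6] open 39.6 grip 0.0
turn [-0.    0.01  0.  ] shift [ -0.8   2.  100.1]
stock ((432.3, -64.9), (134.2, 26.6), 89.65)
bar (516.5, -41.6) (70.8, 16.8) 3.23
```

View pics/g3.png

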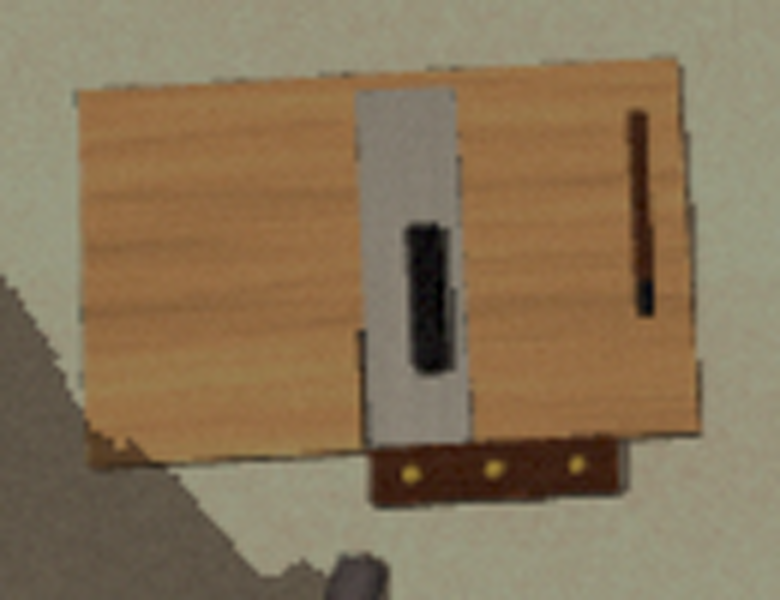

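The square lies flush on the board: its stock (490,470) is against the front edge. The blade's left edge (about 364,400) covers most of the tick, leaving a 1–2 mm sliver. The pencil (640,210) is untouched. Next is the bracket.

Emit:
jog_arm --pt "0 0 0 0 3 40 40" --pt "0 0 0 0 0 35 40" --pt "0 0 0 0 0 18 40" --pt "0 0 0 0 0 7 40" --pt "0 0 0 0 0 0 40"

```text
t: 13.48
eef_pos: [487.8, 349.2, 107.0]
tcp_rot: [3.141, 0.0, 3.141]
ft_force: [0.1, 0.8, 0.3]
opening: 0.422
grip_force: 0.0
```

Emit:
jog_arm --pt "0 0 0 0 0 0 2" --pt "0 0 0 0 0 0 2" --pt "0 0 0 0 0 0 2" --pt "0 0 0 0 0 0 2" --pt "0 0 0 0 0 0 2" --pt "0 0 0 0 0 0 2"

```text
t: 14.22
eef_pos: [487.5, 349.5, 106.9]
tcp_rot: [3.141, 0.001, 3.141]
ft_force: [-0.1, 1.0, 5.6]
opening: 0.102
grip_force: 30.0
```

```bash
python3 d.py 488 348 107 0
```

```text
t 14.225 pos [487.5 349.5 106.9] yaw [1.7997e+02 3.0000e-02 1.7997e+02] F [-0.1  1.   5.6] open 9.7 grip 30.0
turn [ 0.03  0.03 -0.03] shift [-0.5 -1.5 -0.1]
```

Emit:
jog_arm --pt "0 0 0 0 0 -8 2" --pt "0 0 0 0 0 -20 2" --pt "0 0 0 0 0 -25 2" --pt "0 0 -3 0 0 -15 2" --pt "0 0 0 0 0 0 2"

```text
t: 14.85
eef_pos: [487.5, 349.4, 175.5]
tcp_rot: [3.141, 0.001, -3.09]
ft_force: [0.1, -0.4, -3.1]
opening: 0.103
grip_force: 30.0
```

```bash
python3 d.py 547 17 150 2.98
```

```text
t 14.85 pos [487.5 349.4 175.5] yaw [ 1.7996e+02  8.0000e-02 -1.7704e+02] F [ 0.1 -0.4 -3.1] open 9.8 grip 30.0
turn [ 0.04  0.08 -0.02] shift [ -42.1 -335.    25.5]
```

Emit:
jog_arm --pt "0 0 0 -3 -20 0 2" --pt "0 0 0 -5 -38 0 2" --pt "0 0 0 -6 -48 0 2" --pt "0 0 0 -6 -50 0 2" --pt "0 0 0 -6 -50 0 2" --pt "0 0 0 -6 -50 5 2" --pt "0 0 0 -5 -40 5 2" --pt "0 0 0 -3 -25 5 2" --pt "0 0 0 -2 -14 10 2" --pt "0 0 0 0 0 0 2"

```text
t: 16.1
eef_pos: [546.2, 16.2, 148.3]
tcp_rot: [3.141, -0.002, -3.091]
ft_force: [-0.6, 0.2, -2.2]
opening: 0.101
grip_force: 30.0
```

Emit:
jog_arm --pt "0 0 0 0 0 0 2" --pt "0 0 0 0 0 0 2"

```text
t: 16.35
eef_pos: [546.6, 17.8, 149.7]
tcp_rot: [3.142, 0.0, -3.089]
ft_force: [0.5, -0.3, -2.5]
opening: 0.104
grip_force: 30.0
```

```bash
python3 d.py 547 17 126.5 2.98; python3 - <<'E'
from h import *
b=look('side');save(b,'s2.png')
cv2.imwrite('pics/g4.png',cv2.resize(b['color'][130:240,210:340,::-1],None,fx=5,fy=5,interpolation=2))
E
```

```text
t 16.35 pos [546.6  17.8 149.7] yaw [ 1.7999e+02  1.0000e-02 -1.7696e+02] F [ 0.5 -0.3 -2.5] open 9.9 grip 30.0
turn [0.01 0.01 0.06] shift [-0.3 -0.9 23.2]
```

View pics/g4.png

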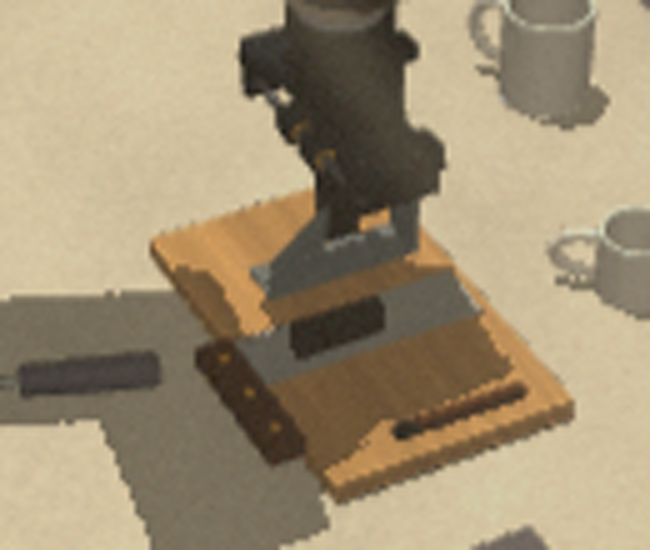

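The bracket hangs upright just left of the blade (foot at about 265,280), with its plate to the far side. Next I'll lower it and slide it over.

Emit:
jog_arm --pt "0 0 0 0 0 12 2" --pt "0 0 0 0 0 8 2" --pt "0 0 0 0 0 3.5 2" --pt "0 0 0 0 0 0 2" --pt "0 0 0 0 0 0 2"

```text
t: 17.02
eef_pos: [546.8, 17.0, 126.1]
tcp_rot: [3.142, 0.0, -3.09]
ft_force: [0.2, 0.8, -2.5]
opening: 0.106
grip_force: 30.0
```

Emit:
jog_arm --pt "0 0 0 0 -2 0 2" --pt "0 0 0 0 -1 0 2" --pt "0 0 0 0 0 0 2"

```text
t: 17.4
eef_pos: [546.9, 13.9, 126.1]
tcp_rot: [3.142, 0.0, -3.09]
ft_force: [0.8, 0.6, -2.3]
opening: 0.102
grip_force: 30.0
```

```bash
python3 d.py 547.2 13.5 124.9 2.98
```

```text
t 17.4 pos [546.9  13.9 126.1] yaw [ 1.8000e+02  1.0000e-02 -1.7704e+02] F [ 0.8  0.6 -2.3] open 9.7 grip 30.0
turn [ 0.    0.01 -0.02] shift [-0.3 -0.4  1.2]
```

Emit:
jog_arm --pt "0 0 0 0 -0.5 0 2" --pt "0 0 0 0 0 0 2"

```text
t: 17.65
eef_pos: [546.9, 13.5, 126.0]
tcp_rot: [3.142, 0.0, -3.09]
ft_force: [-0.4, 0.2, -3.0]
opening: 0.1
grip_force: 30.0
```

Emit:
jog_arm --pt "0 0 0 0 -0.4 0 2" --pt "0 0 0 0 0 0 2"

```text
t: 17.9
eef_pos: [546.9, 13.1, 126.0]
tcp_rot: [3.141, 0.0, -3.09]
ft_force: [0.5, -0.1, -3.4]
opening: 0.103
grip_force: 30.0
```

Emit:
jog_arm --pt "0 0 0 0 0 0.7 2" --pt "0 0 0 0 0 0.7 2" --pt "0 0 0 0 0 0 2"

```text
t: 18.27
eef_pos: [546.9, 13.1, 124.9]
tcp_rot: [3.142, 0.0, -3.09]
ft_force: [-2.1, 0.5, 2.8]
opening: 0.103
grip_force: 30.0
```

Emit:
jog_arm --pt "0 0 0 0 0 0.3 2" --pt "0 0 0 0 0 0 2" --pt "0 0 0 0 0 -0.3 28" --pt "0 0 0 0 0 0 28" --pt "0 0 0 0 0 0 28" --pt "0 0 0 0 0 0 28"

```text
t: 19.02
eef_pos: [546.9, 13.1, 124.5]
tcp_rot: [3.141, 0.0, -3.09]
ft_force: [0.4, -0.2, -0.4]
opening: 0.294
grip_force: 0.0
```

Emit:
jog_arm --pt "0 0 0 0 0 -10 28" --pt "0 0 0 0 0 -25 28" --pt "0 0 0 0 0 -40 28" --pt "0 0 0 0 0 -40 28" --pt "0 0 0 0 50 0 28" --pt "0 0 0 0 60 0 28" --pt "0 0 0 0 60 0 28" --pt "0 0 0 0 60 0 28" --pt "0 0 0 0 60 0 28" --pt "0 0 0 0 0 0 28"

```text
t: 20.27
eef_pos: [530.9, 306.1, 240.1]
tcp_rot: [3.141, 0.001, -3.085]
ft_force: [-0.0, -0.6, -0.3]
opening: 0.299
grip_force: 0.0
```

```bash
python3 - <<'E'
from m import *
c=look('top');b=look('side');V=lambda h:h[...,2]
for n,q in(('top',c),('side',b)):
    P=cloud(q).reshape(-1,3);d=(P-[541.6,-18.7,0]);t=np.radians(2.95);X=d[:,0]*np.cos(t)+d[:,1]*np.sin(t);Y=-d[:,0]*np.sin(t)+d[:,1]*np.cos(t)
    s=(abs(X)<90)&(abs(Y-30)<60)&(P[:,2]>60)
    s&=(P[:,2]<115)
    print(n,s.sum(),np.percentile(np.c_[X,Y,P[:,2]][s],[2,50,98],axis=0).round(1).tolist())
f=lambda im:cv2.resize(im[...,::-1],(400,400),interpolation=2)
cv2.imwrite('pics/g5.png',cv2.hconcat([f(c['color'][150:250,210:310]),f(b['color'][140:240,230:330])]))
E
```

```text
top 182 [[-7.3, 13.6, 62.1], [42.2, 29.6, 88.8], [61.3, 47.0, 108.9]]
side 170 [[-15.2, 11.6, 60.4], [40.7, 27.5, 84.5], [63.1, 44.1, 112.2]]
```

View pics/g5.png

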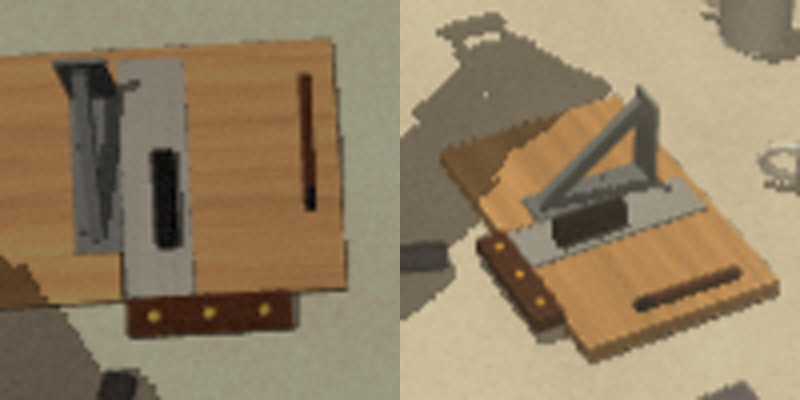

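The bracket stands upright with its foot (about 100,200 in the left half) flush along the blade. The square's stock is on the front edge, the pencil (307,140) hasn't moved, and the arm is clear.

```bash
python3 -c "
from cell import env
print(env.job_done())"
```

```text
the job is handed in; nothing more can be done
None
```

I handed the job in at about 20 s of the 67 s allowed; no verdict came back. The last pictures show the square flush on the front edge with its blade edge on the tick (about 2 mm right of its middle), the bracket upright along that edge, both released, and the pencil unmoved.

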